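# Load the vibratory polisher and wind its timer

## Robot

A 7-joint arm with a two-finger parallel gripper is mounted at the origin on a cart in front of the work surface, level with it; the furniture and walls round the work are solid. World frame = base frame: x ahead of the robot, y to its left, z up, the work surface at z = 0. Lengths are in m, angles in rad, forces in N, time in s.
With the tool pointing down it reaches from about 0.4 to 0.85 m from the base axis. Payload 10.4 kg.
Tool frame: the origin (TCP) lies at the very end of the fingers, on their centre line; the grasp point (between the pads) lies 19 mm behind it; x points along the fingers, y is the direction in which the jaws open and shut, and the axes are right-handed (so a half turn about x gives the same grasp; the last joint's range is limited). The gripper opens to 85 mm and grips with 20 to 120 N. Pads are 22 mm wide; open, the fingers measure 114 mm over their backs; the gripper's body (76 mm by 85 mm) begins 54 mm behind the grasp point. The pads swing forward as they close: fully open they stand 13 mm farther back than shut.
Start: joints at [-1.373, 0.332, -0.065, 1.46, 0.022, 1.35, -0.088], TCP at [0.137, 0.61, 0.231] pointing down, gripper open.
Joint ranges: [-2.6, 2.6], [-0.5, 2.12], [-1.47, 1.34], [0.16, 2.42], [-1.27, 4.41], [0.06, 2.06], [-2.6, 2.6]. Speed limits (rad/s): [2.22, 2.22, 2.79, 2.79, 3.14, 3.14, 3.14].

## Interface

Orientations are given as a unit quaternion [x, y, z, w].
In Python, from workcell import monitor, camera, ticket, regions_of gives the robot as it stands.
- The arm moves only by the tool step_arm, never from a script. Its argument "increments" is a list of rows, each a list of 5 numbers: the finger opening in m, from 0 to 0.0854, then the shift along the world's x, y, z in m, then the turn about the world's z in rad. A call has 1 to 12 rows; each row shifts and turns the commanded pose from where the row before left it; what a row does not reach is not made up. A row lasts 1/12 s, in which the tool goes at most 41.7 mm and 7.16 degrees, less where a joint would pass 70% of its speed; a pose out of reach is approached as far as the arm can. A call with a gripper value outside its range is refused whole. The fingers move at their own pace and stop on an object; "force" is the grip in N (left out, the last holds). Time passes only in rows, so rows that do not move let the fingers close. It gives the time, the measured TCP pose, the force and the opening at its end, in the units of the state.
- monitor.get_obs(): the state, without advancing time (a new reading comes with each control period).
- camera(name): name is "side" or "top"; returns a dict with "color" (384x512x3 uint8, red, green, blue), "range_z" (384x512 float32, m along the optical axis (not along the pixel's ray), 0 where there is no reading), "fx", "fy", "cx", "cy" (pixels), "k1" (the pictures are not rectified: a ray, as slopes to the right and down, at radius r is drawn at 1 + k1 r^2 times it, then the intrinsics apply), "cam_to_world" (4x4, takes a point from camera to world coordinates). Camera axes: x right, y up, looking along -z (the intrinsics and any distortion apply to the point x, -y, -z); pixel columns grow to the right and rows downward; lengths in m; the calibration is good to about 2 mm. A picture is of the moment at which its call begins.
- ticket.hand_in(): hands the job in, once; it reports no verdict.
Trained networks look in a picture, given as the dict that the camera call returned (one of the last four; its "shot" number tells which), for a name from the list of things; names that differ only in an ending like _2 or _b are one class to them, and where a whole thing is asked for, a point or a joint stands for the part that bears it (a point fixed in the world has none). Each returns a list of dicts, best first, with "p" (0 to 1); they miss things now and then, are a little off and sometimes report something else, mostly with a low value. They report only what shows in the picture. A call takes as long as a camera call. They do not tell look-alikes from the thing itself.
- regions_of(picture, query): "region" (384x512 bool, what is visible of it) and "centre" ([row, column] in pixels, amid what is visible of it).
The state is a dict: "clock": time; "joint_pos": joint angles; "joint_velocities": joint speeds; "tau": joint torques, N m; "position": TCP position; "ee_rot": TCP orientation; "ft_force": force on the tool from outside, world axes, zero at the start; "torque": the same for the moment, N m; "grip_width": opening from 0.0 (shut) to 1.0 (fully open).
Only numpy, scipy, OpenCV 4.12 (cv2) and the standard library are available. Lean on these libraries where they do the work, as an engineer would, in place of code of your own. Each camera call takes 0.05 s, during which the arm holds its last target. There are 200 camera calls.

## Task

Start a polishing run: slide the lidded tub sideways along the shaker deck, without lifting or tipping it, from its parking place onto the round mark in the three-sided bay, and then swing the gate fully shut across the deck behind it. Next wind the timer's sprung wing key clockwise, in as many partial turns as it takes, all the way to its stop, and last of all push the start lever fully over, away from you. Leave the other things on the bench where they are.

Things in the scene. Friction and masses are not known exactly. Their poses are not given: they have to be found in the camera images.
- deck: fixed level shaker deck, slab 140 (x) x 260 (y) x 30 mm high; origin under its centre, z up, +y roughly to the robot's left. Its -y half is the parking place (thin ring mark), its +y half the bay: fences 8 mm thick, 14 mm high above the deck, inner faces at x = -54 and +54 mm (from y = 20 to 128 mm) and at y = +120 mm; open towards -y
- bay_mark (a point): centre of the flat dark round mark (94 mm across) in the bay, on the deck's top surface, at deck (0, +70, 30) mm; axes as the deck's
- park_mark (a point): centre of the parking ring mark, on the deck's top surface, at deck (0, -70, 30) mm
- tub: loose round steel tub with a fixed lid and a wooden knob, 91 mm across, 90 mm high with the knob, about 0.35 kg; it stands on the parking place. Origin at the centre of its underside, z up
- tub_knob (a point): on the tub's axis 76 mm above its underside, the height to grip its round knob (30 mm across, from 62 to 90 mm above the underside; the lid below rises to 54 mm at the middle)
- gate (a joint): swing of the steel gate arm about its upright pivot; 0 = wide open (arm points backwards right, off the deck), grows clockwise seen from above; 2.0 rad = fully shut at its stop, arm along deck -x across the deck between the two places. Stays where left. Arm 105 mm long, 14 mm wide, from 16 to 29 mm above the deck
- gate_pivot (a point): the gate's pivot axis at the deck surface, at deck (58, 0, 30) mm; axes as the deck's
- gate_handle (a point): on the axis of the gate's upright wooden round handle, 18 mm in diameter, 85 mm out from the pivot; the handle's top is 75 mm above the deck and its foot 29 mm, this point is 60 mm above the deck
- console: fixed timer console: base plate 130 x 220 x 20 mm, origin under it on the bench, z up, front to -x. On its right (-y) part a box head with a 110 x 110 mm steel face, whose outward normal leans 35 degrees from vertical towards console -x; face centre at console (0, -40, 112) mm. On its left, at y = +75 mm, stands the start lever
- key (a joint): angle of the wing key about the face's normal; grows clockwise as seen facing it; 0 = run down, 3.6 rad = fully wound, at the stop (the small nose on its disc, under the wing's +x end, then meets the fixed pin on the face). Spring up to 0.07 N m plus friction 0.13 N m resist; it stays where it is let go
- key_grip (a point): on the key's axis 50 mm out from the face, where its flat steel wing is gripped. Turns with the key: z = outward normal of the face, x along the wing, y across its thickness. Wing about 100 mm long, 10 mm thick, 32 to 62 mm out from the face; below it a 14 mm shaft and a 60 mm disc up to 8 mm out. The pin stands 12 mm out, 40 mm from the axis
- lever (a joint): angle of the start lever; 0 = leaning towards the front (console -x), grows as it is pushed to the rear (console +x), 1.0 rad = fully over at its stop; it stays where it is left
- lever_tip (a point): centre of the lever's wooden ball (26 mm in diameter) at the end of a rod 10 mm thick; the ball is 80 mm from the hinge line, which runs along console y through console (0, 75, 42) mm
- block_plane: bystander, to be left alone: steel block plane, 49x160x47 mm, lying near the vice; origin under its centre
- caul_3: bystander, to be left alone: plain wooden bar, 30x140x24 mm, on the left; origin under its centre
- fret_board_end: bystander, to be left alone: dark thin wooden board, 55x150x9 mm, on the left; origin under its centre
- spring_clamp_2: bystander, to be left alone: plastic spring clamp, 79x131x17 mm, on the left; origin under its centre
Things that resemble listed ones, but are neither listed nor needed, are in the scene too. What is shaped like the tub but yellow is not meant.

How it is judged:
By the outcome, as a careful person would: the job done as asked, in the order asked, and still so for the second after the job is handed in, with the robot touching nothing.
It also fails if it takes over 72 s, if anything falls off the work surface, if the arm or the gripper's body presses on something with over 40 N, if the wrist force passes 120 N, or if a joint passes its speed limit or range.

## Working session

There is one attempt and no reset: what is moved stays moved. The work goes in short steps, Python scripts to look and compute and a tool call to move; the robot and the scene stay as the last step left them, time stands still between calls to the robot, and variables do not carry over. Pictures are saved under pics/ and viewed, about 8 in all and at most 12, crops included, and the job is handed in when it is done.

Besides the shell and the picture viewer there is one more tool, called after "Call:" in YAML: its name, and indented under it one key for each argument. step_arm: Moves the arm, as the interface text tells. Its arguments: {"type":"object","properties":{"increments":{"type":"array"},"force":{"type":"number"}},"required":["increments"]}

```bash
mkdir -p pics; ls; cat > h.py <<'E'
import numpy as np, cv2
from workcell import monitor, camera, ticket, regions_of
def cloud(c):
    H,W=c["range_z"].shape
    K=np.array([[c["fx"],0,c["cx"]],[0,c["fy"],c["cy"]],[0,0,1.]])
    uv=np.stack(np.meshgrid(np.arange(W),np.arange(H)),-1).reshape(-1,1,2).astype(float)
    s=cv2.undistortPoints(uv,K,np.array([c["k1"],0,0,0.])).reshape(H,W,2)
    z=c["range_z"].astype(float)
    p=np.stack([s[...,0]*z,-s[...,1]*z,-z,np.ones_like(z)],-1)
    P=p@np.asarray(c["cam_to_world"]).T
    P=P[...,:3]; P[z==0]=np.nan
    return P
def save(c,n,box=None,s=1):
    im=c["color"][...,::-1]
    if box: r0,r1,c0,c1=box; im=im[r0:r1,c0:c1]
    cv2.imwrite("pics/"+n,cv2.resize(im,None,fx=s,fy=s,interpolation=cv2.INTER_CUBIC))
def st():
    o=monitor.get_obs()
    print({k:np.round(o[k],3).tolist() for k in ["clock","position","ee_rot","joint_pos","ft_force","grip_width"]})
E
python3 - <<'E'
from h import *
st()
for n in ["side","top"]:
    c=camera(n);P=cloud(c);save(c,n+"0.png",s=1.5)
    print(n,np.round(c["cam_to_world"],3).tolist(),c["fx"],c["k1"])
    for q in ["deck","tub","gate","gate_handle","console","key","lever","lever_tip","tub_knob"]:
        for d in regions_of(c,q)[:3]:
            print(q,round(d["p"],2),np.round(d["centre"]),d["region"].sum(),np.round(np.nanmedian(P[d["region"]],0),3))
E
```

```text
pics
{'clock': 0.0, 'position': [0.137, 0.609, 0.23], 'ee_rot': [0.077, 0.703, -0.078, 0.703], 'joint_pos': [-1.373, 0.333, -0.065, 1.461, 0.022, 1.35, -0.089], 'ft_force': [0.65, -0.648, 0.338], 'grip_width': 1.002}
side [[-0.941, 0.272, -0.2, 0.321], [-0.338, -0.74, 0.581, 0.671], [0.01, 0.615, 0.789, 1.021], [0.0, 0.0, 0.0, 1.0]] 419.5982312353346 -0.11165045842793112
deck 0.69 [168. 295.] 2284 [ 0.461 -0.199  0.034]
tub 0.68 [137. 309.] 700 [ 0.462 -0.285  0.083]
tub 0.61 [169. 250.] 759 [ 0.601 -0.126  0.054]
gate 0.46 [132. 284.] 145 [ 0.528 -0.299  0.064]
gate_handle 0.57 [132. 286.] 148 [ 0.528 -0.289  0.064]
gate_handle 0.57 [138. 311.] 684 [ 0.463 -0.285  0.083]
console 0.93 [215. 202.] 4088 [0.658 0.087 0.05 ]
key 0.73 [184. 210.] 606 [0.652 0.04  0.136]
key 0.56 [165. 300.] 2298 [ 0.462 -0.199  0.034]
lever 0.45 [223. 197.] 80 [0.636 0.156 0.126]
lever_tip 0.62 [223. 195.] 104 [0.637 0.155 0.124]
tub_knob 0.96 [168. 250.] 734 [ 0.6   -0.126  0.054]
tub_knob 0.67 [142. 307.] 652 [ 0.462 -0.284  0.083]
top [[-0.002, 0.998, -0.062, 0.469], [-1.0, -0.002, 0.005, 0.002], [0.005, 0.062, 0.998, 1.488], [0.0, 0.0, 0.0, 1.0]] 415.7754703562701 -0.10349521280205616
deck 0.65 [223. 316.] 2492 [ 0.459 -0.216  0.032]
tub 0.65 [224. 338.] 582 [ 0.465 -0.296  0.083]
tub 0.63 [187. 292.] 553 [ 0.605 -0.138  0.054]
tub 0.32 [166. 226.] 2420 [0.667 0.071 0.082]
gate_handle 0.53 [203. 337.] 139 [ 0.53  -0.29   0.061]
console 0.93 [167. 227.] 2320 [0.667 0.072 0.085]
key 0.67 [165. 236.] 263 [0.658 0.039 0.13 ]
lever_tip 0.41 [170. 206.] 40 [0.637 0.155 0.126]
tub_knob 0.91 [183. 291.] 547 [ 0.607 -0.137  0.054]
tub_knob 0.79 [223. 340.] 596 [ 0.465 -0.297  0.083]
```

View pics/side0.png

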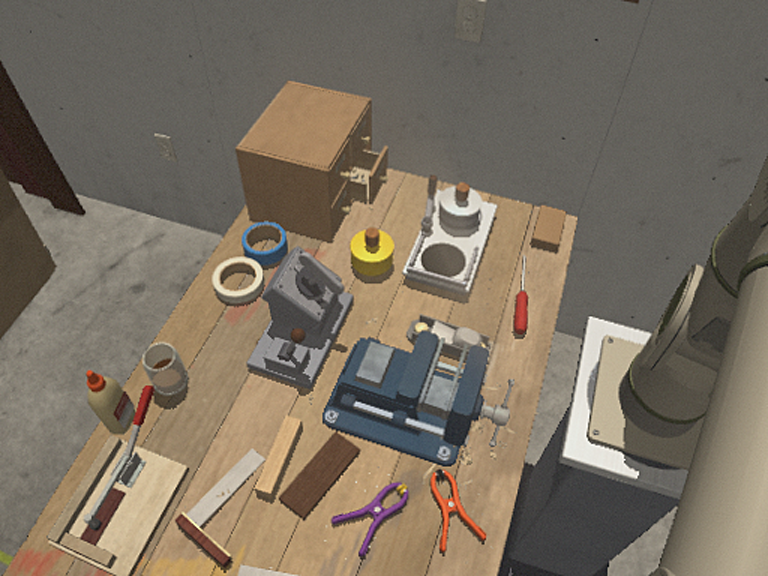

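View pics/top0.png

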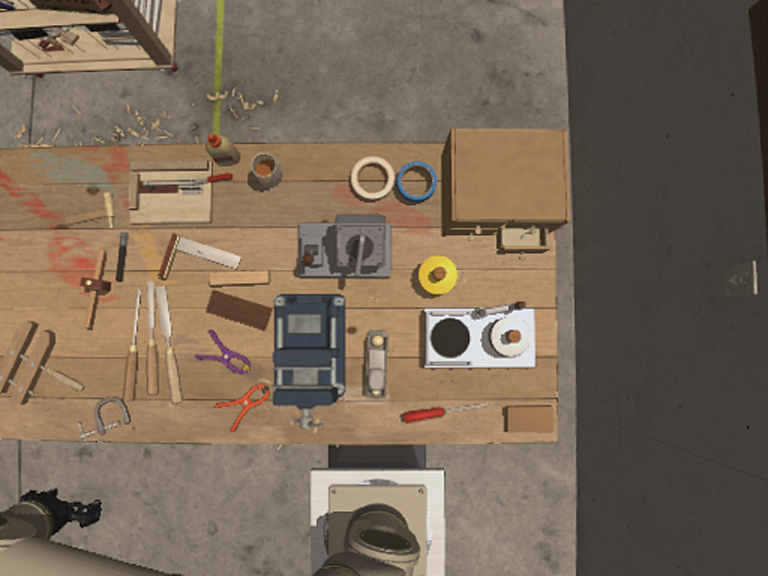

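Steel tub shows at side (461,205) and top (512,337) of the 1.5x pictures. The yellow look-alike is at side (372,250) and top (437,273). The small round thing by the vice (side 420,328) is the plane's knob. I choose the steel tub standing on the white deck. Next I'll measure the geometry.

```bash
cat >> h.py <<'E'
def near(P,lo,hi):
    m=np.all((P>np.array(lo))&(P<np.array(hi)),-1)
    return P[m]
E
python3 - <<'E'
from h import *
T=camera("top");S=camera("side")
for n,c in (("top",T),("side",S)):
    P=cloud(c)
    d=near(P,[.36,-.42,.015],[.56,-.06,.045])
    z=np.median(d[:,2]); print(n,"deck z",z,len(d))
    d=d[abs(d[:,2]-z)<.006]
    print(" rect",cv2.minAreaRect((d[:,:2]*1000).astype(np.float32)))
    k=near(P,[.42,-.34,.100],[.51,-.24,.135]); print(" knob",len(k),k.mean(0).round(4),k.min(0).round(3),k.max(0).round(3))
    g=near(P,[.50,-.36,.085],[.56,-.25,.125]); print(" handle",len(g),g.mean(0).round(4),g[:,2].max().round(3))
    b=near(P,[.55,-.05,.012],[.75,.22,.028]); print(" base rect",cv2.minAreaRect((near(P,[.55,-.05,.012],[.75,.22,.25])[:,:2]*1000).astype(np.float32)),np.median(b[:,2]))
    f=near(P,[.56,-.04,.06],[.74,.13,.16])
    # RANSAC plane
    rng=np.random.default_rng(0);best=None
    for _ in range(800):
        a=f[rng.choice(len(f),3,False)];nn=np.cross(a[1]-a[0],a[2]-a[0]);l=np.linalg.norm(nn)
        if l<1e-5: continue
        nn/=l; nn*=np.sign(nn[2]); 
        if not .7<nn[2]<.9: continue
        m=abs((f-a[0])@nn)<.003
        if best is None or m.sum()>best.sum(): best=m
    q=f[best];ce=q.mean(0);nn=np.linalg.svd(q-ce)[2][2];nn*=np.sign(nn[2]);print(" face",best.sum(),ce.round(4),nn.round(3),"yaw",np.degrees(np.arctan2(-nn[1],-nn[0])))
    w=near(P,[.56,-.04,.09],[.74,.13,.25]);h=(w-ce)@nn;w=w[(h>.05)&(h<.07)]
    yaw=np.arctan2(-nn[1],-nn[0]);u=np.array([np.cos(yaw)*nn[2],np.sin(yaw)*nn[2],np.hypot(nn[0],nn[1])]);v=np.cross(nn,u)
    wc=w.mean(0);ab=np.c_[(w-wc)@u,(w-wc)@v];print(" wing",len(w),wc.round(4),"h",((wc-ce)@nn).round(4),cv2.minAreaRect((ab*1000).astype(np.float32)))
    e=np.linalg.eigh(np.cov(ab.T))[1][:,1];print(" wing dir (u,v)",e.round(3))
    r=np.c_[(q-ce)@u,(q-ce)@v];print(" face rect",cv2.minAreaRect((r*1000).astype(np.float32)))
    l=near(P,[.58,.12,.108],[.72,.19,.16]);print(" ball",len(l),l.mean(0).round(4),l.min(0).round(3),l.max(0).round(3))
save(T,"topc.png",(130,260,190,370),4)
save(S,"sidec.png",(110,270,150,340),4)
E
```

```text
top deck z 0.03130415153692501 2179
 rect ((460.01983642578125, -240.52622985839844), (260.1253662109375, 137.7586212158203), 89.64561462402344)
 knob 71 [ 0.4649 -0.2998  0.1189] [ 0.452 -0.318  0.1  ] [ 0.478 -0.287  0.126]
 handle 34 [ 0.5304 -0.3174  0.1009] 0.112
 base rect ((644.451904296875, 94.70307922363281), (245.11727905273438, 188.4666748046875), 89.82987976074219) 0.020300951748569496
 face 506 [0.6727 0.0402 0.1177] [-0.559  0.011  0.829] yaw -1.13592698149861
 wing 90 [0.6368 0.0392 0.1658] h 0.06 ((-2.134349822998047, 0.13780593872070312), (9.997787475585938, 101.08232116699219), 83.0491943359375)
 wing dir (u,v) [-0.992  0.125]
 face rect ((-4.681255340576172, 0.7401237487792969), (108.42605590820312, 107.20687866210938), 1.1375411748886108)
 ball 49 [0.6365 0.1539 0.126 ] [0.625 0.143 0.116] [0.648 0.166 0.135]
side deck z 0.03352109343266829 1887
 rect ((461.6259460449219, -240.01251220703125), (141.18287658691406, 260.5667419433594), 0.0015448374906554818)
 knob 85 [ 0.4646 -0.2967  0.1167] [ 0.451 -0.315  0.101] [ 0.48  -0.284  0.128]
 handle 49 [ 0.5285 -0.3171  0.0982] 0.109
 base rect ((658.969482421875, 104.34083557128906), (181.51138305664062, 262.4108581542969), 9.344756126403809) 0.021843499366182906
 face 592 [0.6702 0.0549 0.1177] [-0.579  0.016  0.815] yaw -1.5365274725416664
 wing 186 [0.6339 0.0381 0.163 ] h 0.0577 ((-1.2682609558105469, -1.9258947372436523), (15.444154739379883, 99.72767639160156), 83.45694732666016)
 wing dir (u,v) [-0.994  0.113]
 face rect ((-4.171962738037109, -17.801700592041016), (107.70133972167969, 110.56795501708984), 0.4161481261253357)
 ball 79 [0.6348 0.155  0.1257] [0.624 0.142 0.112] [0.649 0.164 0.135]
```

View pics/sidec.png

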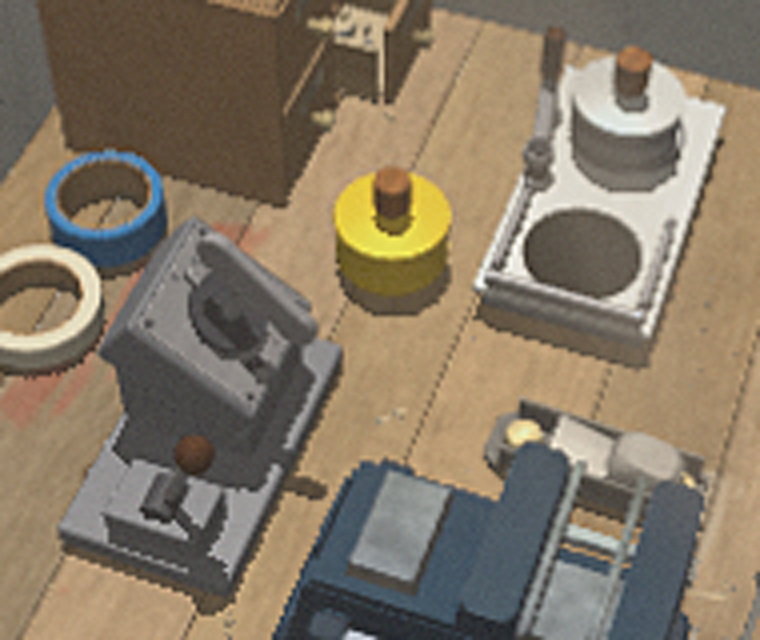

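The crop confirms the steel tub, with its wooden knob, on the white deck at crop (628,110). The gate handle stands beside it at (553,45), and the dark bay mark is at (582,250). The wing key lies almost up-slope on the console, and the lever ball is at (194,453). Deck centre is about (0.461, -0.240) with yaw about 0. Setting out.

Call:
step_arm:
  increments:
    - [0.0854,0.026,-0.0175,0.008,0.018]
    - [0.0854,0.026,-0.0175,0.008,0.018]
    - [0.0854,0.026,-0.0175,0.008,0.018]
    - [0.0854,0.026,-0.0175,0.008,0.018]
    - [0.0854,0.026,-0.0175,0.008,0.018]
    - [0.0854,0.026,-0.0175,0.008,0.018]
    - [0.0854,0.026,-0.0175,0.008,0.018]
    - [0.0854,0.026,-0.0175,0.008,0.018]
    - [0.0854,0.026,-0.0175,0.008,0.018]
    - [0.0854,0.026,-0.0175,0.008,0.018]
    - [0.0854,0.026,-0.0175,0.008,0.018]
    - [0.0854,0.026,-0.0175,0.008,0.018]

```text
clock: 2.1
position: [0.45, 0.3988, 0.3279]
ee_rot: [0.001, 0.707, -0.001, 0.707]
ft_force: [0.6, -0.0, 0.3]
grip_width: 0.998
```

Call:
step_arm:
  increments:
    - [0.0854,0.002,-0.04,0,0]
    - [0.0854,0.002,-0.04,0,0]
    - [0.0854,0.002,-0.04,0,0]
    - [0.0854,0.002,-0.04,0,0]
    - [0.0854,0.002,-0.04,0,0]
    - [0.0854,0.002,-0.04,0,0]
    - [0.0854,0.002,-0.04,0,0]
    - [0.0854,0.002,-0.04,0,0]
    - [0.0854,0.002,-0.04,0,0]
    - [0.0854,0.002,-0.04,0,0]
    - [0.0854,0.002,-0.04,0,0]
    - [0.0854,0.002,-0.04,0,0]

```text
clock: 3.1
position: [0.4725, -0.0822, 0.3277]
ee_rot: [0.002, 0.707, -0.001, 0.707]
ft_force: [0.6, 0.9, 0.2]
grip_width: 0.997
```

```bash
python3 - <<'E'
from h import *
for n in ("top","side"):
    P=cloud(camera(n))
    k=near(P,[.43,-.34,.116],[.50,-.25,.13]); print(n,"knob",len(k),cv2.minEnclosingCircle((k[:,:2]*1000).astype(np.float32)),k[:,2].mean())
    t=near(P,[.40,-.37,.072],[.512,-.23,.09]); print(" lid",len(t),cv2.minEnclosingCircle((t[:,:2]*1000).astype(np.float32)))
    g=near(P,[.50,-.36,.098],[.56,-.25,.12]); print(" handle",len(g),cv2.minEnclosingCircle((g[:,:2]*1000).astype(np.float32)))
    g=near(P,[.50,-.30,.035],[.56,-.22,.075]);print(" gate low",g.round(3)[::6].tolist())
E
```

```text
top knob 58 ((464.9392395019531, -301.1614074707031), 14.85776138305664) 0.12119539456220414
 lid 485 ((464.21575927734375, -301.27197265625), 46.2143669128418)
 handle 26 ((535.6033325195312, -323.2484130859375), 8.997204780578613)
 gate low [[0.538, -0.297, 0.056], [0.534, -0.295, 0.064], [0.53, -0.275, 0.061], [0.531, -0.297, 0.057], [0.527, -0.254, 0.065], [0.527, -0.274, 0.067], [0.527, -0.297, 0.058], [0.524, -0.258, 0.062], [0.523, -0.277, 0.067], [0.52, -0.243, 0.066], [0.52, -0.265, 0.061], [0.517, -0.244, 0.061], [0.517, -0.269, 0.039], [0.514, -0.276, 0.038], [0.503, -0.269, 0.037]]
side knob 57 ((465.5313415527344, -300.0771789550781), 15.68326187133789) 0.1205900669321083
 lid 371 ((465.7604064941406, -301.86468505859375), 45.65998077392578)
 handle 0 ((0.0, 0.0), 0.0)
 gate low [[0.529, -0.299, 0.066], [0.527, -0.293, 0.063], [0.522, -0.291, 0.062], [0.521, -0.286, 0.062], [0.52, -0.281, 0.063], [0.52, -0.282, 0.057], [0.522, -0.298, 0.037], [0.502, -0.282, 0.054], [0.502, -0.284, 0.048], [0.502, -0.283, 0.045], [0.501, -0.28, 0.043], [0.513, -0.247, 0.066], [0.527, -0.237, 0.066], [0.509, -0.246, 0.064], [0.516, -0.233, 0.069], [0.522, -0.234, 0.061], [0.528, -0.234, 0.055], [0.51, -0.237, 0.058], [0.515, -0.232, 0.058], [0.517, -0.229, 0.054], [0.517, -0.232, 0.047], [0.524, -0.236, 0.036], [0.502, -0.24, 0.036], [0.502, -0.23, 0.036]]
```

Call:
step_arm:
  increments:
    - [0.07,-0.001,-0.036,-0.02,0]
    - [0.07,-0.001,-0.036,-0.02,0]
    - [0.07,-0.001,-0.036,-0.02,0]
    - [0.07,-0.001,-0.036,-0.02,0]
    - [0.07,-0.001,-0.036,-0.02,0]
    - [0.07,-0.001,-0.036,-0.02,0]
    - [0.07,0,0,0,0]

```text
clock: 3.78
position: [0.4631, -0.3019, 0.2036]
ee_rot: [0.004, 0.709, -0.005, 0.705]
ft_force: [-1.6, -0.6, -0.3]
grip_width: 0.82
```

Call:
step_arm:
  increments:
    - [0.07,0.002,0.001,-0.02,0]
    - [0.07,0,0,-0.02,0]
    - [0.07,0,0,-0.02,0]
    - [0.07,0,0,-0.02,0]
    - [0.07,0,0,-0.02,0]
    - [0.07,0,0,-0.013,0]
    - [0.07,0,0,0,0]

```text
clock: 4.37
position: [0.4677, -0.294, 0.0919]
ee_rot: [0.002, 0.708, -0.001, 0.706]
ft_force: [-1.0, -0.1, -0.1]
grip_width: 0.823
```

Call:
step_arm:
  increments:
    - [0.0,0,0,0,0]
    - [0.0,0,0,0,0]
    - [0.0,0,0,0,0]
    - [0.0,0,0,0,0]
    - [0.0,0,0,0,0]
    - [0.0,0,0,0,0]
  force: 30

```text
clock: 4.87
position: [0.4697, -0.296, 0.0959]
ee_rot: [0.001, 0.706, -0.002, 0.708]
ft_force: [-0.5, -2.8, 6.1]
grip_width: 0.339
```

```bash
python3 - <<'E'
from h import *
st()
c=camera("side");P=cloud(c)
st()
save(c,"grip.png",(90,190,260,360),6)
t=near(P,[.40,-.37,.072],[.512,-.23,.09]); print(" lid",len(t),cv2.minEnclosingCircle((t[:,:2]*1000).astype(np.float32)),np.median(t[:,2]))
E
```

```text
{'clock': 4.867, 'position': [0.47, -0.296, 0.096], 'ee_rot': [0.001, 0.706, -0.002, 0.708], 'joint_pos': [-0.138, 0.359, 0.739, 1.84, -0.277, 1.045, 2.275], 'ft_force': [-0.508, -2.757, 6.077], 'grip_width': 0.339}
{'clock': 4.917, 'position': [0.47, -0.296, 0.096], 'ee_rot': [0.001, 0.706, -0.002, 0.708], 'joint_pos': [-0.138, 0.359, 0.739, 1.84, -0.277, 1.045, 2.275], 'ft_force': [-0.883, -1.425, 6.443], 'grip_width': 0.341}
 lid 364 ((465.5284729003906, -294.8768005371094), 46.85663604736328) 0.08438250826842242
```

View pics/grip.png

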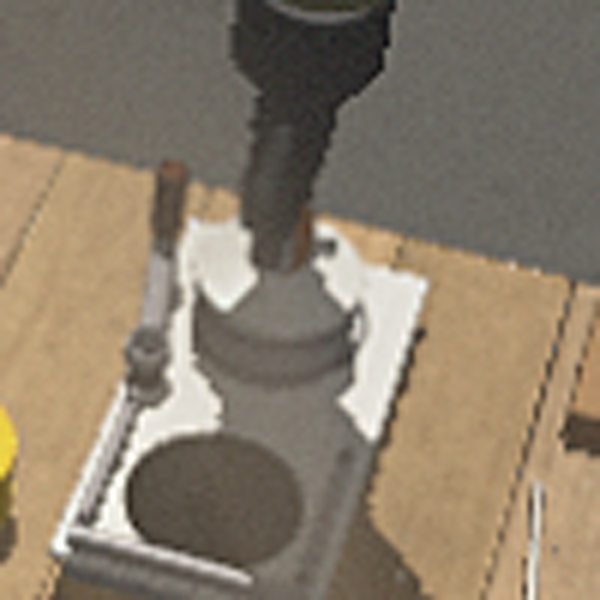

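The picture shows the fingers closed on the knob at crop (285,240). The tub is upright, and closing shifted it a few mm in +y. Sliding it now, at constant height.

Call:
step_arm:
  increments:
    - [0.0,0,0.004,0,0]
    - [0.0,0,0.008,0,0]
    - [0.0,0,0.01,0,0]
    - [0.0,-0.001,0.012,0,0]
    - [0.0,-0.001,0.012,0,0]
    - [0.0,-0.001,0.012,0,0]
    - [0.0,-0.001,0.012,0,0]
    - [0.0,0,0.012,0,0]
    - [0.0,0,0.012,0,0]
    - [0.0,0,0.01,0,0]
    - [0.0,0,0.008,0,0]
    - [0.0,0,0.004,0,0]

```text
clock: 5.92
position: [0.4662, -0.1795, 0.0959]
ee_rot: [0.001, 0.706, -0.002, 0.708]
ft_force: [-0.4, -4.4, 7.0]
grip_width: 0.337
```

```bash
cat > tub.py <<'E'
from h import *
for n in ("side","top"):
    P=cloud(camera(n))
    t=near(P,[.40,-.27,.070],[.512,-.09,.09]); print(n," lid",len(t),cv2.minEnclosingCircle((t[:,:2]*1000).astype(np.float32)),np.median(t[:,2]))
    t=near(P,[.40,-.27,.04],[.512,-.1,.09]);print("  x",np.percentile(t[:,0],[1,99]).round(4),"y",np.percentile(t[:,1],[1,99]).round(4))
st()
E
python3 tub.py
```

```text
side  lid 446 ((460.6156005859375, -179.76434326171875), 45.49581527709961) 0.08458603139045828
  x [0.4009 0.5101] y [-0.2377 -0.1129]
top  lid 89 ((467.3364562988281, -163.49949645996094), 42.068538665771484) 0.08190538169994666
  x [0.4031 0.5081] y [-0.1752 -0.11  ]
{'clock': 6.017, 'position': [0.466, -0.179, 0.096], 'ee_rot': [0.001, 0.706, -0.002, 0.708], 'joint_pos': [-0.373, 0.21, 0.72, 1.98, -0.164, 1.006, 1.991], 'ft_force': [0.012, -1.899, 8.954], 'grip_width': 0.334}
```

Call:
step_arm:
  increments:
    - [0.0,0,0.004,0,0]
    - [0.0,0,0.004,0,0]
    - [0.0,0,0.002,0,0]
    - [0.0,0,0,0,0]

```text
clock: 6.35
position: [0.4661, -0.1701, 0.0959]
ee_rot: [0.001, 0.706, -0.002, 0.708]
ft_force: [0.9, -4.8, 7.8]
grip_width: 0.336
```

```bash
python3 tub.py
```

```text
side  lid 456 ((460.2820129394531, -171.6428680419922), 46.53089904785156) 0.08466101498666351
  x [0.4012 0.5101] y [-0.2355 -0.1135]
top  lid 80 ((467.2085876464844, -151.55654907226562), 41.22214889526367) 0.08213926324604959
  x [0.4032 0.5106] y [-0.1632 -0.1099]
{'clock': 6.45, 'position': [0.466, -0.17, 0.096], 'ee_rot': [0.001, 0.706, -0.002, 0.708], 'joint_pos': [-0.39, 0.2, 0.716, 1.988, -0.155, 1.003, 1.965], 'ft_force': [0.791, -4.163, 7.989], 'grip_width': 0.336}
```

Call:
step_arm:
  increments:
    - [0.06,0,0,0,0]
    - [0.06,0,0,0,0]
    - [0.06,0,0,0,0]
    - [0.06,0,0,0,0]
    - [0.06,0,0,0.015,0]
    - [0.06,0,0,0.025,0]
    - [0.06,0,0,0.025,0]
    - [0.06,0,0,0.025,0]
    - [0.06,0,-0.01,0.02,0]
    - [0.0,0.03,-0.03,0,0]
    - [0.0,0.03,-0.03,0,0]
    - [0.0,0.02,-0.03,0,0]

```text
clock: 7.45
position: [0.5468, -0.2674, 0.2049]
ee_rot: [0.0, 0.706, 0.0, 0.708]
ft_force: [0.4, 0.3, 1.1]
grip_width: 0.282
```

```bash
python3 - <<'E'
from h import *
st()
for n in ("top","side"):
    P=cloud(camera(n))
    t=near(P,[.40,-.23,.072],[.512,-.12,.09]); print(n," lid",len(t),cv2.minEnclosingCircle((t[:,:2]*1000).astype(np.float32)))
    k=near(P,[.43,-.21,.114],[.50,-.13,.127]); print(n,"knob",len(k),cv2.minEnclosingCircle((k[:,:2]*1000).astype(np.float32)) if len(k) else 0)
    g=near(P,[.50,-.37,.09],[.58,-.25,.118]); print(" handle",len(g),cv2.minEnclosingCircle((g[:,:2]*1000).astype(np.float32)))
E
```

```text
{'clock': 7.45, 'position': [0.547, -0.267, 0.205], 'ee_rot': [0.0, 0.706, 0.0, 0.708], 'joint_pos': [-0.229, 0.379, 0.784, 1.581, -0.278, 1.294, 2.166], 'ft_force': [0.383, 0.342, 1.143], 'grip_width': 0.282}
top  lid 492 ((461.1100769042969, -168.32167053222656), 45.55986022949219)
top knob 62 ((461.51727294921875, -167.20359802246094), 14.529739379882812)
 handle 0 ((0.0, 0.0), 0.0)
side  lid 473 ((459.82366943359375, -170.31846618652344), 46.778438568115234)
side knob 73 ((461.2420349121094, -170.31536865234375), 15.667004585266113)
 handle 37 ((534.9838256835938, -324.4816589355469), 11.459220886230469)
```

Call:
step_arm:
  increments:
    - [0.0,0.008,-0.025,0,0]
    - [0.0,0.008,-0.026,0,0]
    - [0.0,0,0,-0.026,0]
    - [0.0,0,0,-0.026,0]
    - [0.0,0,0,-0.026,0]
    - [0.0,0,0,-0.026,0]
    - [0.0,0,0,-0.026,0]
    - [0.0,0,0,0,0]

```text
clock: 8.22
position: [0.5571, -0.3165, 0.0692]
ee_rot: [0.003, 0.71, -0.0, 0.705]
ft_force: [-0.9, 1.1, -1.2]
grip_width: 0.008
```

Call:
step_arm:
  increments:
    - [0.0,-0.008,-0.004,0.004,0]
    - [0.0,-0.008,-0.004,0,0]
    - [0.0,-0.011,-0.002,0,0]
    - [0.0,-0.011,-0.001,0,0]
    - [0.0,-0.012,0.001,0,0]
    - [0.0,-0.011,0.002,0,0]
    - [0.0,-0.011,0.004,0,0]
    - [0.0,-0.01,0.004,0,0]

```text
clock: 8.88
position: [0.4768, -0.3199, 0.08]
ee_rot: [0.002, 0.706, -0.002, 0.708]
ft_force: [0.5, 1.9, -0.3]
grip_width: 0.002
```

Call:
step_arm:
  increments:
    - [0.0,-0.01,0.006,0,0]
    - [0.0,-0.009,0.008,0,0]
    - [0.0,-0.007,0.009,0,0]
    - [0.0,-0.007,0.009,0,0]
    - [0.0,-0.005,0.01,0,0]
    - [0.0,-0.004,0.011,0,0]
    - [0.0,0,0,0,0]

```text
clock: 9.47
position: [0.4351, -0.2645, 0.079]
ee_rot: [0.002, 0.707, -0.001, 0.708]
ft_force: [1.0, 0.0, -0.8]
grip_width: 0.001
```

```bash
cat > gate.py <<'E'
from h import *
st()
for n in ("top","side"):
    P=cloud(camera(n))
    k=near(P,[.43,-.21,.114],[.50,-.13,.127]); print(n,"knob",len(k),cv2.minEnclosingCircle((k[:,:2]*1000).astype(np.float32)) if len(k) else 0)
    g=near(P,[.41,-.36,.088],[.5,-.22,.112]); print(" handle",len(g),cv2.minEnclosingCircle((g[:,:2]*1000).astype(np.float32)))
    g=near(P,[.43,-.36,.052],[.5,-.22,.066]); print(" arm",len(g),np.polyfit(g[:,0],g[:,1],1) if len(g)>5 else 0, g.mean(0) if len(g) else 0)
E
python3 gate.py
```

```text
{'clock': 9.467, 'position': [0.435, -0.265, 0.079], 'ee_rot': [0.002, 0.707, -0.001, 0.708], 'joint_pos': [-0.246, 0.286, 0.802, 1.97, -0.248, 0.984, 2.242], 'ft_force': [1.016, 0.012, -0.831], 'grip_width': 0.001}
top knob 64 ((461.6213684082031, -167.5387420654297), 14.337594032287598)
 handle 0 ((0.0, 0.0), 0.0)
 arm 64 [-0.00051262 -0.23796883] [ 0.47373596 -0.23821167  0.05971532]
side knob 73 ((460.4352111816406, -172.4661407470703), 16.870216369628906)
 handle 55 ((433.02093505859375, -250.95068359375), 18.15189552307129)
 arm 66 [-0.01941749 -0.23316544] [ 0.4678231  -0.24224939  0.06034693]
```

Call:
step_arm:
  increments:
    - [0.0,-0.001,0.003,0,0]
    - [0.0,0,0.003,0,0]
    - [0.0,0,0.002,0,0]
    - [0.0,0,0,0,0]

```text
clock: 9.9
position: [0.4348, -0.2627, 0.0791]
ee_rot: [0.0, 0.706, -0.005, 0.708]
ft_force: [1.3, -16.1, -5.3]
grip_width: -0.003
```

The gate met its stop at about 16 N. I'll back off, rise, and work out the key path.

Call:
step_arm:
  increments:
    - [0.0,0,-0.012,0,0]
    - [0.0,0,-0.012,0.005,0]
    - [0.0,0,0,0.035,0]
    - [0.0,0,0,0.035,0]
    - [0.0,0,0,0.035,0]
    - [0.0,0,0,0.035,0]
    - [0.0,0.03,0.02,0.035,0]
    - [0.0,0.03,0.025,0.03,0]
    - [0.0,0.025,0.03,0,0]
    - [0.0,0.025,0.03,0,0]
    - [0.0,0.02,0.03,0,0]

```text
clock: 10.82
position: [0.5566, -0.1532, 0.2784]
ee_rot: [0.002, 0.707, -0.002, 0.707]
ft_force: [0.3, -0.4, -0.5]
grip_width: 0.002
```

```bash
cat > key.py <<'E'
from h import *
C=np.array([.6706,.039,.1127]);a=np.radians(35)
n=np.array([-np.sin(a),0,np.cos(a)]);u=np.array([np.cos(a),0,np.sin(a)]);R=np.array([0,-1.,0])
def f(phi,r=.036,h=.044,gap=0.):
    p=np.radians(phi);e=np.cos(p)*u+np.sin(p)*R;t=-np.sin(p)*u+np.cos(p)*R
    vs=[]
    for sx in(-.011,.011):
        for sy in(-.0145,.0145):
            z0=max(0,(.032-h-sx*n[0])/n[2]); z1=(.062-h-sx*n[0])/n[2]
            vs+=[np.array([sx,sy,z]) for z in (z0,z1)]
    d=max(v@t for v in vs)+.005+gap
    return C+h*n+r*e-d*t
def wing():
    for nm in("top","side"):
        P=cloud(camera(nm));w=near(P,[.56,-.03,.09],[.74,.12,.25]);q=w-C;h=q@n
        w=q[(h>.050)&(h<.070)&(np.hypot(q@u,q@R)<.06)];ab=np.c_[w@u,w@R]
        if len(w)<8: print(nm,"few");continue
        e=np.linalg.eigh(np.cov(ab.T))[1][:,1];print(nm,len(w),"phi mod180",round(np.degrees(np.arctan2(e[1],e[0]))%180,1),ab.mean(0).round(4),((w@n).mean()).round(4))
E
python3 - <<'E'
from key import *
import gate
wing()
pr=None
for ph in [0,7]+list(range(15,241,15)):
    q=f(ph); print(ph,q.round(4),None if pr is None else (q-pr).round(4)); pr=q
print("start",f(7,gap=.012).round(4))
E
```

```text
{'clock': 10.817, 'position': [0.557, -0.153, 0.278], 'ee_rot': [0.002, 0.707, -0.002, 0.707], 'joint_pos': [-0.448, 0.24, 0.767, 1.555, -0.168, 1.414, 1.897], 'ft_force': [0.314, -0.395, -0.45], 'grip_width': 0.002}
top knob 0 0
 handle 0 ((0.0, 0.0), 0.0)
 arm 0 0 0
side knob 73 ((461.41851806640625, -170.80833435058594), 15.566555976867676)
 handle 36 ((437.40167236328125, -241.57858276367188), 9.734027862548828)
 arm 62 [-0.0269177  -0.22902665] [ 0.46880619 -0.24164584  0.06069634]
top 93 phi mod180 8.0 [ 0.0034 -0.0001] 0.062
side 223 phi mod180 8.1 [-0.0006  0.0008] 0.0604
0 [0.6749 0.0585 0.1694] None
7 [0.6767 0.055  0.1707] [ 0.0018 -0.0035  0.0013]
15 [0.6784 0.0503 0.1719] [ 0.0017 -0.0047  0.0012]
30 [0.6799 0.0401 0.173 ] [ 0.0016 -0.0102  0.0011]
45 [0.6787 0.0288 0.1721] [-0.0012 -0.0113 -0.0008]
60 [0.6743 0.0178 0.169 ] [-0.0044 -0.011  -0.0031]
75 [0.6668 0.0087 0.1638] [-0.0075 -0.0091 -0.0053]
90 [0.6568 0.003  0.1568] [-0.01   -0.0057 -0.007 ]
105 [ 6.515e-01 -3.000e-04  1.531e-01] [-0.0053 -0.0033 -0.0037]
120 [ 0.6448 -0.0022  0.1484] [-0.0067 -0.0019 -0.0047]
135 [ 0.637  -0.0017  0.1429] [-0.0078  0.0005 -0.0055]
150 [0.6289 0.0019 0.1372] [-0.0082  0.0036 -0.0057]
165 [0.6214 0.0091 0.132 ] [-0.0075  0.0072 -0.0052]
180 [0.6159 0.0195 0.1281] [-0.0055  0.0104 -0.0039]
195 [0.6114 0.0235 0.125 ] [-0.0045  0.004  -0.0031]
210 [0.6073 0.0305 0.1221] [-0.0041  0.0071 -0.0029]
225 [0.605  0.0407 0.1205] [-0.0023  0.0101 -0.0016]
240 [0.6059 0.0528 0.1211] [0.0009 0.0121 0.0006]
start [0.6779 0.0669 0.1715]
```

Call:
step_arm:
  increments:
    - [0.0,0.0175,0.0315,0,0]
    - [0.0,0.0175,0.0315,0,0]
    - [0.0,0.0175,0.0315,0,0]
    - [0.0,0.0175,0.0315,0,0]
    - [0.0,0.0175,0.0315,0,0]
    - [0.0,0.0175,0.0315,0,0]
    - [0.0,0.0175,0.0315,0,0]
    - [0.0,0,0,-0.025,0]
    - [0.0,0,0,-0.02,0]
    - [0.0,0,0,0,0]

```text
clock: 11.85
position: [0.676, 0.0646, 0.2287]
ee_rot: [0.002, 0.709, -0.003, 0.705]
ft_force: [-0.7, -0.3, -0.0]
grip_width: 0.003
```

Call:
step_arm:
  increments:
    - [0.0,0.002,0.003,-0.02,0]
    - [0.0,0,0,-0.02,0]
    - [0.0,0,0,-0.015,0]
    - [0.0,0,0,0,0]

```text
clock: 12.18
position: [0.6783, 0.0673, 0.176]
ee_rot: [0.002, 0.708, -0.003, 0.706]
ft_force: [-0.1, 0.1, -0.9]
grip_width: -0.0
```

Call:
step_arm:
  increments:
    - [0.0,0,-0.008,-0.002,0]
    - [0.0,0,-0.009,-0.002,0]
    - [0.0,0.001,-0.005,0.0005,0]
    - [0.0,0.001,-0.005,0.0005,0]
    - [0.0,-0.0006,-0.0056,-0.0004,0]
    - [0.0,-0.0006,-0.0057,-0.0004,0]
    - [0.0,-0.0022,-0.0055,-0.0015,0]
    - [0.0,-0.0022,-0.0055,-0.0016,0]
    - [0.0,0,0,0,0]

```text
clock: 12.93
position: [0.6753, 0.0181, 0.1706]
ee_rot: [0.002, 0.707, -0.002, 0.707]
ft_force: [-0.7, -0.2, -0.7]
grip_width: -0.001
```

```bash
python3 - <<'E'
from key import *
wing();st();print(f(60).round(4))
E
```

```text
top few
side 238 phi mod180 9.9 [0.0041 0.0022] 0.0612
{'clock': 13.033, 'position': [0.676, 0.02, 0.171], 'ee_rot': [0.002, 0.707, -0.002, 0.707], 'joint_pos': [-0.539, 0.541, 0.639, 1.418, -0.326, 1.289, 1.688], 'ft_force': [0.232, 0.171, 0.105], 'grip_width': -0.002}
[0.6743 0.0178 0.169 ]
```

```bash
python3 - <<'E'
from key import *
c=camera("side");save(c,"k1.png",(120,240,150,270),5)
E
```

```text
(no output)
```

View pics/k1.png

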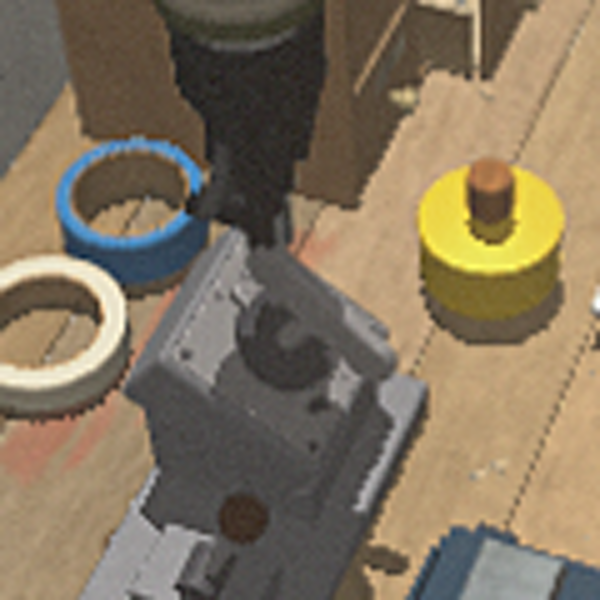

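The picture shows the wing still spanning crop (265,250)–(385,370), unmoved, with the fingers behind its upper end. I'll project the tip to see where it really is.

```bash
python3 - <<'E'
from key import *
o=monitor.get_obs();tip=np.array(o["position"]);print(tip.round(4))
for nm in("side","top"):
    c=camera(nm);P=cloud(c);M=np.linalg.inv(c["cam_to_world"])
    K=np.array([[c["fx"],0,c["cx"]],[0,c["fy"],c["cy"]],[0,0,1.]])
    def pj(X):
        q=M[:3,:3]@X+M[:3,3];return cv2.projectPoints(np.array([[[q[0],-q[1],-q[2]]]]),np.zeros(3),np.zeros(3),K,np.array([c["k1"],0,0,0,0]))[0].ravel().round(1)
    p=np.radians(8);e=np.cos(p)*u+np.sin(p)*R
    print(nm,"tip px",pj(tip),"wing up end",pj(C+.062*n+.05*e),"low end",pj(C+.062*n-.05*e))
    g=near(P,[.62,-.03,.2],[.73,.1,.24]);print("finger pts",len(g),g.min(0).round(3) if len(g) else 0,g.max(0).round(3) if len(g) else 0)
    g=near(P,[.66,-.03,.17],[.73,.08,.2]);print("low pts",len(g),g.round(3)[::5].tolist())
E
```

```text
[0.6759 0.0202 0.1708]
side tip px [203.4 169.9] wing up end [201.  167.9] low end [228.5 193.5]
finger pts 100 [ 0.659 -0.028  0.2  ] [0.684 0.062 0.24 ]
low pts 81 [[0.665, 0.016, 0.199], [0.664, 0.019, 0.194], [0.668, 0.029, 0.199], [0.682, 0.031, 0.192], [0.669, 0.027, 0.193], [0.683, 0.03, 0.186], [0.669, 0.028, 0.189], [0.676, 0.033, 0.188], [0.663, 0.028, 0.188], [0.669, 0.035, 0.189], [0.684, 0.03, 0.174], [0.667, 0.034, 0.185], [0.677, 0.033, 0.175], [0.661, 0.035, 0.184], [0.67, 0.034, 0.176], [0.666, 0.037, 0.176], [0.661, 0.036, 0.174]]
top tip px [244.9 158.3] wing up end [241.1 157.3] low end [237.2 184.7]
finger pts 0 0 0
low pts 0 []
```

Call:
step_arm:
  increments:
    - [0.0,0,-0.008,0,0]
    - [0.0,0,-0.008,0,0]
    - [0.0,0,0,0,0]

```text
clock: 13.43
position: [0.6758, 0.0008, 0.171]
ee_rot: [0.002, 0.707, -0.003, 0.707]
ft_force: [-0.7, -0.8, 0.3]
grip_width: -0.002
```

```bash
python3 - <<'E'
from key import *
wing();st()
c=camera("side");save(c,"k2.png",(140,220,170,250),7)
E
```

```text
top few
side 255 phi mod180 17.1 [0.0056 0.0054] 0.0607
{'clock': 13.533, 'position': [0.676, 0.003, 0.171], 'ee_rot': [0.002, 0.707, -0.002, 0.707], 'joint_pos': [-0.516, 0.541, 0.643, 1.419, -0.327, 1.289, 1.713], 'ft_force': [-0.344, 0.271, -0.05], 'grip_width': 0.003}
```

View pics/k2.png

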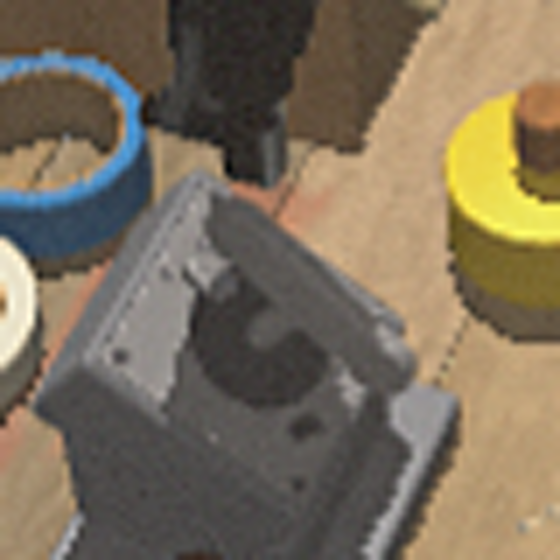

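The picture shows the fingertip at crop (265,185), to the right of the wing. The wing has not moved, so the finger went past its upper end. I'll compare the visible tip with the projected TCP.

```bash
cat >> key.py <<'E'
def proj(c):
    M=np.linalg.inv(c["cam_to_world"]);K=np.array([[c["fx"],0,c["cx"]],[0,c["fy"],c["cy"]],[0,0,1.]])
    def pj(X):
        q=M[:3,:3]@X+M[:3,3];return cv2.projectPoints(np.array([[[q[0],-q[1],-q[2]]]]),np.zeros(3),np.zeros(3),K,np.array([c["k1"],0,0,0,0]))[0].ravel().round(1)
    return pj
E
python3 - <<'E'
from key import *
tip=np.array(monitor.get_obs()["position"])
c=camera("side");P=cloud(c);pj=proj(c)
print("tip",tip.round(4),pj(tip),"1cm up",pj(tip+[0,0,.01]),"2cm",pj(tip+[0,0,.02]))
for r in range(156,172):
    print(r,[(int(k),*P[r,k].round(3)) for k in range(200,213,2)])
for px in [(213.6,200.7)]:
    v=P[int(px[1])-1:int(px[1])+2,int(px[0])-1:int(px[0])+2].reshape(-1,3);q=np.median(v,0)-C;print("pin?",np.median(v,0).round(3),"h",q@n,"u",q@u,"R",q@R,"phi",np.degrees(np.arctan2(q@R,q@u)))
E
```

```text
tip [0.676  0.0035 0.1709] [205.8 165.4] 1cm up [205.6 163. ] 2cm [205.3 160.5]
156 [(200, np.float64(0.665), np.float64(0.048), np.float64(0.258)), (202, np.float64(0.664), np.float64(0.041), np.float64(0.251)), (204, np.float64(0.668), np.float64(0.023), np.float64(0.231)), (206, np.float64(0.665), np.float64(0.017), np.float64(0.226)), (208, np.float64(0.662), np.float64(0.012), np.float64(0.223)), (210, np.float64(0.663), np.float64(-0.001), np.float64(0.208)), (212, np.float64(0.735), np.float64(-0.157), np.float64(0.023))]
157 [(200, np.float64(0.663), np.float64(0.054), np.float64(0.261)), (202, np.float64(0.663), np.float64(0.042), np.float64(0.249)), (204, np.float64(0.663), np.float64(0.034), np.float64(0.24)), (206, np.float64(0.667), np.float64(0.014), np.float64(0.219)), (208, np.float64(0.663), np.float64(0.011), np.float64(0.217)), (210, np.float64(0.665), np.float64(-0.005), np.float64(0.2)), (212, np.float64(0.737), np.float64(-0.16), np.float64(0.015))]
158 [(200, np.float64(0.664), np.float64(0.052), np.float64(0.255)), (202, np.float64(0.663), np.float64(0.043), n
[... 5654 characters left out ...]
), (210, np.float64(0.725), np.float64(-0.115), np.float64(0.004)), (212, np.float64(0.72), np.float64(-0.118), np.float64(0.002))]
171 [(200, np.float64(0.679), np.float64(0.034), np.float64(0.18)), (202, np.float64(0.673), np.float64(0.033), np.float64(0.182)), (204, np.float64(0.665), np.float64(0.037), np.float64(0.189)), (206, np.float64(0.662), np.float64(0.032), np.float64(0.184)), (208, np.float64(0.657), np.float64(0.03), np.float64(0.185)), (210, np.float64(0.723), np.float64(-0.11), np.float64(0.004)), (212, np.float64(0.718), np.float64(-0.114), np.float64(0.002))]
pin? [0.635 0.061 0.106] h 0.0152063071240934 u -0.03253382935827841 R -0.021821366443934766 phi -146.14911658874777
```

Call:
step_arm:
  increments:
    - [0.0,0,0,0.025,0]
    - [0.0,0,0,0.02,0]
    - [0.0,0,0.03,0,0]
    - [0.0,0,0.03,0,0]
    - [0.0,0,0,-0.025,0]
    - [0.0,0,0,-0.024,0]
    - [0.0,0,0,0,0]

```text
clock: 14.22
position: [0.6736, 0.0652, 0.162]
ee_rot: [0.001, 0.709, -0.001, 0.705]
ft_force: [-0.4, -0.0, -0.9]
grip_width: -0.001
```

Call:
step_arm:
  increments:
    - [0.0,0,-0.008,0,0]

```text
clock: 14.3
position: [0.6753, 0.0579, 0.166]
ee_rot: [0.001, 0.708, -0.001, 0.706]
ft_force: [-0.3, 0.7, 1.1]
grip_width: 0.002
```

Call:
step_arm:
  increments:
    - [0.0,0,-0.005,0,0]

```text
clock: 14.38
position: [0.6765, 0.0495, 0.1683]
ee_rot: [0.002, 0.707, -0.002, 0.708]
ft_force: [-0.1, -0.7, 0.5]
grip_width: -0.001
```

Call:
step_arm:
  increments:
    - [0.0,0,-0.005,0,0]

```text
clock: 14.47
position: [0.6768, 0.0441, 0.1688]
ee_rot: [0.002, 0.706, -0.002, 0.708]
ft_force: [1.1, 3.5, -0.2]
grip_width: 0.002
```

```bash
python3 - <<'E'
from key import *
wing();st()
E
```

```text
top few
side 240 phi mod180 2.1 [ 0.0031 -0.0014] 0.0611
{'clock': 14.567, 'position': [0.677, 0.044, 0.169], 'ee_rot': [0.003, 0.706, -0.002, 0.708], 'joint_pos': [-0.57, 0.544, 0.633, 1.417, -0.325, 1.284, 1.649], 'ft_force': [-0.502, -0.156, 0.176], 'grip_width': 0.003}
```

Call:
step_arm:
  increments:
    - [0.0,0,-0.004,0,0]

```text
clock: 14.65
position: [0.6765, 0.0425, 0.1679]
ee_rot: [0.002, 0.707, -0.001, 0.708]
ft_force: [0.2, 4.7, 3.6]
grip_width: 0.001
```

Call:
step_arm:
  increments:
    - [0.0,0,-0.004,0,0]

```text
clock: 14.73
position: [0.6764, 0.0391, 0.1678]
ee_rot: [0.002, 0.707, -0.0, 0.708]
ft_force: [-0.7, 5.4, 2.8]
grip_width: -0.003
```

Call:
step_arm:
  increments:
    - [0.0,0,-0.004,0,0]

```text
clock: 14.82
position: [0.676, 0.035, 0.1674]
ee_rot: [0.002, 0.707, -0.001, 0.707]
ft_force: [-0.8, 6.1, 0.6]
grip_width: -0.001
```

```bash
python3 - <<'E'
from key import *
wing();st()
c=camera("side");save(c,"k3.png",(140,220,170,250),7)
E
```

```text
top few
side 250 phi mod180 17.1 [ 0.004  -0.0008] 0.0608
{'clock': 14.917, 'position': [0.676, 0.034, 0.167], 'ee_rot': [0.002, 0.707, -0.001, 0.707], 'joint_pos': [-0.556, 0.544, 0.634, 1.421, -0.326, 1.283, 1.668], 'ft_force': [-0.631, 3.476, 1.023], 'grip_width': 0.002}
```

View pics/k3.png

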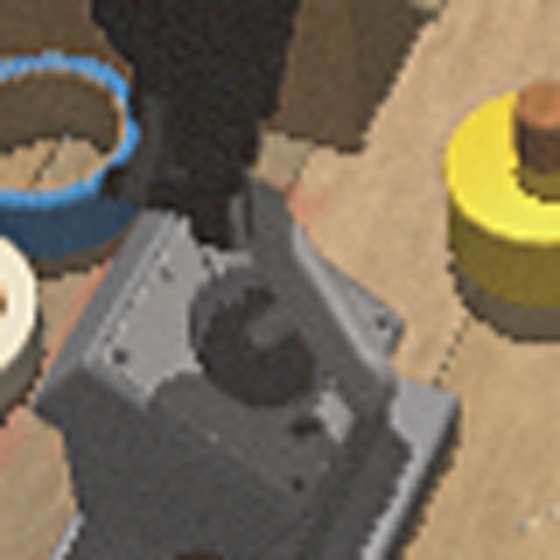

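The picture now shows the wing turning: its upper end has moved right to crop (255,190), with the finger against it. I'll continue a little deeper, with feedback.

```bash
sed -i 's/-.0145,.0145/-.007,.007/; s/h=.044/h=.040/' key.py; python3 - <<'E'
from key import *
pr=np.array(monitor.get_obs()["position"])
for ph in range(15,241,15):
    q=f(ph); print(ph,q.round(4),(q-pr).round(4)); pr=q
E
```

```text
15 [0.6791 0.0433 0.1675] [0.0032 0.0093 0.0005]
30 [0.6796 0.0345 0.1678] [ 0.0004 -0.0088  0.0003]
45 [0.678  0.0251 0.1667] [-0.0016 -0.0094 -0.0011]
60 [0.674  0.016  0.1639] [-0.004  -0.0091 -0.0028]
75 [0.6676 0.0082 0.1594] [-0.0064 -0.0077 -0.0045]
90 [0.6591 0.003  0.1535] [-0.0084 -0.0052 -0.0059]
105 [6.523e-01 2.000e-04 1.487e-01] [-0.0068 -0.0028 -0.0048]
120 [ 6.445e-01 -3.000e-04  1.432e-01] [-0.0078 -0.0005 -0.0055]
135 [0.6363 0.002  0.1375] [-0.0082  0.0023 -0.0058]
150 [0.6285 0.0075 0.132 ] [-0.0078  0.0055 -0.0054]
165 [0.6222 0.0161 0.1276] [-0.0063  0.0086 -0.0044]
180 [0.6182 0.027  0.1248] [-0.004   0.0109 -0.0028]
195 [0.6151 0.0297 0.1227] [-0.0031  0.0027 -0.0022]
210 [0.6117 0.0349 0.1203] [-0.0034  0.0052 -0.0024]
225 [0.6092 0.043  0.1186] [-0.0025  0.0081 -0.0017]
240 [0.6092 0.0534 0.1185] [-0.0001  0.0104 -0.    ]
```

Call:
step_arm:
  increments:
    - [0.0,0.001,-0.0045,0,0]
    - [0.0,0,-0.0045,0,0]
    - [0.0,-0.002,-0.0045,-0.0015,0]
    - [0.0,-0.002,-0.0045,-0.0015,0]
    - [0.0,0,0,0,0]

```text
clock: 15.38
position: [0.6729, 0.0144, 0.1638]
ee_rot: [0.002, 0.707, -0.002, 0.707]
ft_force: [4.3, 0.8, 0.7]
grip_width: -0.006
```

```bash
cat >> key.py <<'E'
def ang():
    # wing top-face points: high flat band, excluding those near the finger
    tip=np.array(monitor.get_obs()["position"]);P=cloud(camera("side"));q=P-C;h=q@n;rr=np.hypot(q@u,q@R)
    m=(h>.056)&(h<.066)&(rr<.055)&~((np.abs(P[...,0]-tip[0])<.018)&(np.abs(P[...,1]-tip[1])<.02))
    w=q[m];a=w@u;b=w@R
    th=np.radians(np.arange(0,180,1)); s=[(np.abs(-np.sin(t)*a+np.cos(t)*b)<.006).sum() for t in th]
    s=np.array(s);b_=np.where(s>=s.max()*.97)[0];print("wing phi mod180",b_.mean(),s.max(),len(w));st()
E
python3 -c "
from key import *
ang()"
```

```text
wing phi mod180 46.0 99 112
{'clock': 15.433, 'position': [0.673, 0.015, 0.164], 'ee_rot': [0.002, 0.707, -0.002, 0.707], 'joint_pos': [-0.535, 0.539, 0.639, 1.436, -0.325, 1.273, 1.695], 'ft_force': [2.59, 0.572, 0.812], 'grip_width': 0.0}
```

Call:
step_arm:
  increments:
    - [0.0,-0.003,-0.004,-0.002,0]
    - [0.0,-0.003,-0.004,-0.0025,0]
    - [0.0,-0.004,-0.003,-0.003,0]
    - [0.0,-0.0045,-0.0025,-0.003,0]
    - [0.0,-0.0035,-0.0015,-0.0025,0]
    - [0.0,-0.0035,-0.0015,-0.0025,0]
    - [0.0,0,0,0,0]

```text
clock: 16.02
position: [0.6506, -0.0011, 0.1479]
ee_rot: [0.002, 0.707, -0.002, 0.707]
ft_force: [1.9, 0.0, 1.5]
grip_width: 0.005
```

```bash
python3 -c "
from key import *
ang()"
```

```text
wing phi mod180 99.0 79 83
{'clock': 16.067, 'position': [0.651, -0.001, 0.148], 'ee_rot': [0.002, 0.707, -0.002, 0.707], 'joint_pos': [-0.538, 0.503, 0.644, 1.52, -0.312, 1.224, 1.719], 'ft_force': [1.406, 0.706, 1.311], 'grip_width': 0.007}
```

Tracking well (φ about 99°). Continuing.

Call:
step_arm:
  increments:
    - [0.0,-0.004,-0.0005,-0.0025,0]
    - [0.0,-0.004,0,-0.003,0]
    - [0.0,-0.004,0.001,-0.003,0]
    - [0.0,-0.004,0.0015,-0.003,0]
    - [0.0,-0.004,0.0025,-0.0025,0]
    - [0.0,-0.004,0.003,-0.003,0]
    - [0.0,0,0,0,0]

```text
clock: 16.65
position: [0.6267, 0.0065, 0.1309]
ee_rot: [0.002, 0.707, -0.002, 0.707]
ft_force: [2.6, -2.5, 3.0]
grip_width: -0.001
```

```bash
python3 -c "
from key import *
ang()"
```

```text
wing phi mod180 150.0 104 104
{'clock': 16.7, 'position': [0.627, 0.006, 0.131], 'ee_rot': [0.002, 0.707, -0.002, 0.707], 'joint_pos': [-0.575, 0.465, 0.645, 1.607, -0.296, 1.17, 1.702], 'ft_force': [1.612, -1.304, 3.463], 'grip_width': 0.001}
```

Call:
step_arm:
  increments:
    - [0.0,-0.003,0.0045,-0.0015,0]
    - [0.0,-0.002,0.005,-0.0015,0]
    - [0.0,-0.002,0.0055,-0.0015,0]
    - [0.0,-0.002,0.0055,-0.0015,0]
    - [0.0,0,0,0,0]

```text
clock: 17.12
position: [0.6186, 0.0222, 0.1257]
ee_rot: [0.001, 0.707, -0.005, 0.707]
ft_force: [3.2, -13.0, 4.5]
grip_width: -0.001
```

```bash
python3 -c "
from key import *
ang()"
```

```text
wing phi mod180 17.5 94 98
{'clock': 17.167, 'position': [0.618, 0.022, 0.126], 'ee_rot': [0.001, 0.707, -0.005, 0.707], 'joint_pos': [-0.611, 0.451, 0.645, 1.636, -0.285, 1.151, 1.665], 'ft_force': [2.513, -13.923, 4.049], 'grip_width': 0.0}
```

Call:
step_arm:
  increments:
    - [0.0,0,0.004,0,0]
    - [0.0,0,0.002,0,0]
    - [0.0,0,0,0,0]
    - [0.0,0,0,0,0]

```text
clock: 17.5
position: [0.6176, 0.0251, 0.1253]
ee_rot: [0.001, 0.708, -0.007, 0.707]
ft_force: [0.2, -21.3, 5.1]
grip_width: -0.0
```

```bash
python3 -c "
from key import *
ang()
c=camera('side');save(c,'k4.png',(140,220,170,250),7)"
```

```text
wing phi mod180 27.333333333333332 88 97
{'clock': 17.55, 'position': [0.618, 0.025, 0.125], 'ee_rot': [0.001, 0.708, -0.007, 0.707], 'joint_pos': [-0.617, 0.452, 0.645, 1.636, -0.283, 1.152, 1.655], 'ft_force': [0.729, -21.516, 5.207], 'grip_width': 0.0}
```

View pics/k4.png

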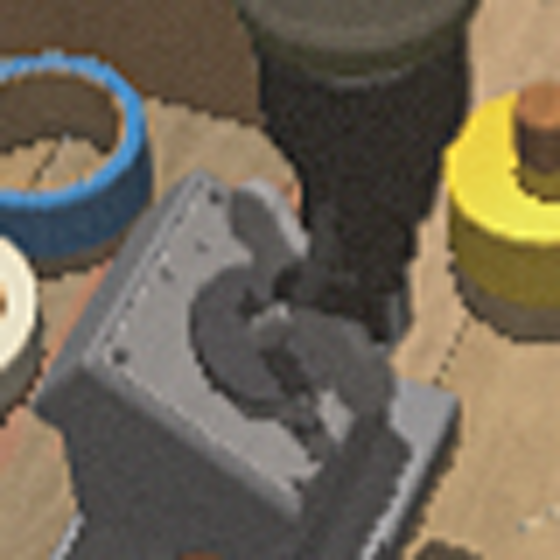

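Call:
step_arm:
  increments:
    - [0.0,0,-0.008,0,0]
    - [0.0,0,-0.015,0,0]
    - [0.0,0,-0.012,0,0]
    - [0.0,0,0,0.03,0]
    - [0.0,0,0,0.03,0]
    - [0.0,0,-0.02,0.03,0]
    - [0.0,0,-0.04,0.03,0]
    - [0.0,0,-0.04,0,0]
    - [0.0,0,0,0,0]

```text
clock: 18.35
position: [0.6169, -0.1047, 0.242]
ee_rot: [0.004, 0.707, -0.007, 0.708]
ft_force: [-2.0, -1.6, 0.3]
grip_width: -0.001
```

```bash
python3 - <<'E'
from key import *
ang();wing();ang()
c=camera("side");save(c,"k5.png",(155,215,180,240),10)
c=camera("top");cv2.imwrite("pics/k5t.png",cv2.resize(c["color"][145:195,212:262,::-1],None,fx=12,fy=12,interpolation=cv2.INTER_CUBIC))
a=cv2.imread("pics/k5.png");b=cv2.imread("pics/k5t.png");cv2.imwrite("pics/k5b.png",cv2.resize(np.hstack([a,b]),(800,400)))
E
```

```text
wing phi mod180 25.5 125 142
{'clock': 18.4, 'position': [0.617, -0.101, 0.241], 'ee_rot': [0.004, 0.707, -0.005, 0.707], 'joint_pos': [-0.456, 0.384, 0.72, 1.48, -0.253, 1.374, 1.836], 'ft_force': [0.309, 0.94, -0.974], 'grip_width': -0.004}
top 102 phi mod180 26.5 [0.0027 0.0007] 0.062
side 226 phi mod180 26.3 [-0.0015  0.0005] 0.0604
wing phi mod180 25.666666666666668 131 150
{'clock': 18.55, 'position': [0.618, -0.094, 0.239], 'ee_rot': [0.002, 0.708, -0.001, 0.706], 'joint_pos': [-0.461, 0.385, 0.715, 1.48, -0.254, 1.373, 1.835], 'ft_force': [-0.319, 0.242, -0.64], 'grip_width': -0.005}
```

View pics/k5b.png

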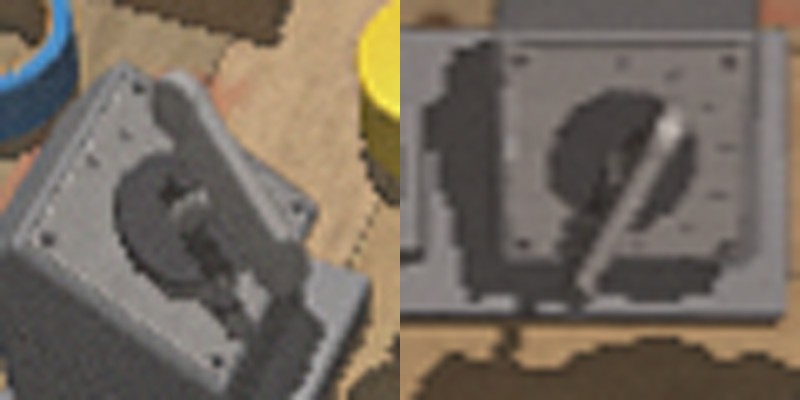

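Left half (side): the wing is clear of the gripper, with the nose by the pin at (235,315). Right half (top): the wing runs from (670,125) to (585,280). Both cameras give 26.3° mod 180, i.e. 206.3° = 3.60 rad. With the push force climbing to 21 N at the end, the key is at its stop. Next, the lever.

Call:
step_arm:
  increments:
    - [0.0,-0.003,0.031,0,0]
    - [0.0,-0.003,0.031,0,0]
    - [0.0,-0.003,0.031,0,0]
    - [0.0,-0.003,0.031,0,0]
    - [0.0,-0.003,0.031,0,0]
    - [0.0,-0.003,0.031,0,0]
    - [0.0,-0.003,0.031,0,0]
    - [0.0,-0.003,0.031,0,0]
    - [0.0,0,0,-0.03,0]
    - [0.0,0,0,-0.03,0]
    - [0.0,0,0,-0.02,0]
    - [0.0,0,0,0,0]

```text
clock: 19.65
position: [0.5914, 0.154, 0.1556]
ee_rot: [-0.0, 0.71, -0.002, 0.705]
ft_force: [-0.8, 0.4, -0.3]
grip_width: -0.001
```

Call:
step_arm:
  increments:
    - [0.0,0,0,-0.025,0]
    - [0.0,0,0,-0.025,0]
    - [0.0,0,0,-0.006,0]
    - [0.0,0,0,0,0]
    - [0.0,0.01,0,0,0]
    - [0.0,0.012,0,0,0]
    - [0.0,0.012,0,0,0]
    - [0.0,0.012,0,0,0]
    - [0.0,0.012,0,0,0]
    - [0.0,0.012,0,0,0]
    - [0.0,0,0,0,0]

```text
clock: 20.57
position: [0.6667, 0.1532, 0.1066]
ee_rot: [0.002, 0.706, -0.002, 0.708]
ft_force: [0.6, 0.3, 0.7]
grip_width: -0.003
```

Call:
step_arm:
  increments:
    - [0.0,0.008,0,0,0]
    - [0.0,0.008,0,0,0]
    - [0.0,0,0,0,0]

```text
clock: 20.82
position: [0.6814, 0.1532, 0.1054]
ee_rot: [0.002, 0.707, -0.002, 0.708]
ft_force: [0.6, -0.3, 0.4]
grip_width: 0.004
```

Call:
step_arm:
  increments:
    - [0.0,0.004,0,0,0]
    - [0.0,0.004,0,0,0]
    - [0.0,0,0,0,0]

```text
clock: 21.07
position: [0.6837, 0.1532, 0.1041]
ee_rot: [0.002, 0.711, -0.002, 0.703]
ft_force: [-25.4, -1.3, 13.0]
grip_width: 0.003
```

```bash
cat > lev.py <<'E'
from h import *
st()
for nm in("side","top"):
    c=camera(nm);P=cloud(c)
    l=near(P,[.60,.135,.08],[.76,.175,.14]);col=c["color"][np.all((P>[.60,.12,.08])&(P<[.76,.19,.14]),-1)].astype(int)
    d=P[np.all((P>[.60,.12,.08])&(P<[.76,.19,.14]),-1)];k=(col[:,0]-col[:,2])>20
    print(nm,len(l),k.sum(),d[k].mean(0).round(4) if k.any() else 0,d[k].min(0).round(3) if k.any() else 0,d[k].max(0).round(3) if k.any() else 0)
E
python3 lev.py
```

```text
{'clock': 21.067, 'position': [0.684, 0.153, 0.104], 'ee_rot': [0.002, 0.711, -0.002, 0.703], 'joint_pos': [-0.655, 0.646, 0.559, 1.393, -0.35, 1.213, 1.505], 'ft_force': [-25.385, -1.307, 13.042], 'grip_width': 0.003}
side 69 1 [0.7094 0.1493 0.1264] [0.709 0.149 0.126] [0.709 0.149 0.126]
top 0 0 0 0 0
```

The lever met its stop at 25 N, where predicted. Retreating for final checks.

Call:
step_arm:
  increments:
    - [0.0,-0.01,0,0,0]
    - [0.0,-0.025,0,0,0]
    - [0.0,-0.025,0,0,0]
    - [0.0,-0.025,0,0,0]
    - [0.0,0,0,0.035,0]
    - [0.0,0,0,0.035,0]
    - [0.0,0,0,0.035,0]
    - [0.0,-0.02,0.03,0.02,0]
    - [0.0,-0.02,0.035,0,0]
    - [0.0,-0.02,0.035,0,0]
    - [0.0,-0.02,0.035,0,0]
    - [0.0,0,0,0,0]

```text
clock: 22.17
position: [0.5181, 0.2973, 0.2295]
ee_rot: [-0.001, 0.708, 0.004, 0.706]
ft_force: [0.1, 0.6, -0.2]
grip_width: -0.002
```

```bash
python3 - <<'E'
from key import *
import lev,gate
wing()
c=camera("side");save(c,"end.png",(90,290,130,350),3.4)
E
```

```text
{'clock': 22.167, 'position': [0.518, 0.297, 0.23], 'ee_rot': [-0.001, 0.708, 0.004, 0.706], 'joint_pos': [-1.047, 0.293, 0.558, 1.568, -0.163, 1.326, 1.109], 'ft_force': [0.121, 0.566, -0.2], 'grip_width': -0.002}
side 113 76 [0.7036 0.1542 0.122 ] [0.694 0.139 0.108] [0.716 0.164 0.131]
top 52 38 [0.7049 0.1517 0.1223] [0.694 0.143 0.114] [0.716 0.161 0.129]
{'clock': 22.267, 'position': [0.522, 0.29, 0.23], 'ee_rot': [0.0, 0.707, 0.0, 0.707], 'joint_pos': [-1.041, 0.293, 0.565, 1.568, -0.161, 1.326, 1.114], 'ft_force': [0.005, -1.49, -0.916], 'grip_width': -0.002}
top knob 62 ((461.59619140625, -166.88470458984375), 14.257384300231934)
 handle 27 ((434.01751708984375, -238.26748657226562), 8.738094329833984)
 arm 70 [-0.02327721 -0.22716045] [ 0.47099308 -0.23812386  0.05917599]
side knob 13 ((455.73590087890625, -162.71234130859375), 9.085514068603516)
 handle 0 ((0.0, 0.0), 0.0)
 arm 7 [-0.17080309 -0.16224541] [ 0.4343611  -0.23643563  0.05910314]
top 109 phi mod180 26.8 [0.0026 0.0005] 0.0616
side few
```

View pics/end.png

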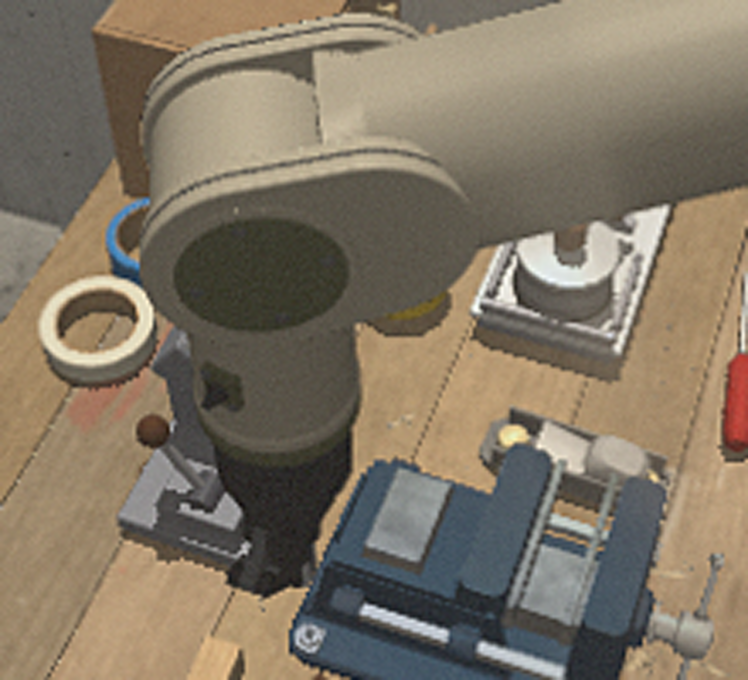

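The final picture shows the tub in the bay at (568,265), the lever over to the rear with its ball at (152,430), and the arm clear of everything. Handing in.

```bash
python3 -c "
from workcell import ticket
print(ticket.hand_in())"
```

```text
the job is handed in; nothing more can be done
None
```

The job was done in the order asked and handed in at about 22 s of the 72 s allowed. My last checks put every part where it should be.

- **Tub:** I gripped it by the knob and slid it at constant height onto the bay mark. After release both cameras put its centre within about 2–3 mm of the mark; the final overhead view agrees.
- **Gate:** I pushed it by its handle until it met the stop at about 16 N. Its handle is within 2 mm of the fully shut position, and the arm fits to within about 1.5° of straight across the deck, which is about the noise of that measurement.
- **Key:** Its final angle reads 206–207° against 206.3° (3.6 rad) for fully wound, and the push force climbed to 21 N as it stopped. This assumes that key angle 0 is the wing pointing straight up the face, so it began at about 8°. The last side view was blocked, so that final reading is from the top camera only; before the lever push both cameras agreed on 26.3° (mod 180).
- **Lever:** I pushed it to its stop at about 25 N. The ball rests about 35–38 mm behind the hinge, as expected for fully over.

**What went wrong:** closing the grip nudged the tub a few mm along the deck before the slide. On the first key stroke the finger got past the wing without turning it. I repeated it slightly deeper and it then turned steadily.

**Bystanders:** I never touched them on purpose. I checked only the block plane, by eye in the last picture; the items on the left were out of that crop.

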